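# Fit the ball bearings into their housings

### The arm

A 6-joint arm with a two-finger parallel gripper is mounted at the origin on the work surface; the furniture and walls round the work are solid. World frame = base frame: x ahead of the robot, y to its left, z up, the work surface at z = 0. Lengths are in m, angles in rad, forces in N, time in s.
With the tool pointing down it reaches from about 0.35 to 0.775 m from the base axis. Payload 7.3 kg.
Tool frame: the origin (TCP) lies midway between the tips of the shut fingers; the grasp point (between the pads) lies 19 mm behind it (robot.grip_depth is the z of the grasp point in the tool frame, in m); z points along the fingers, y is the line along which they close (so a half turn about z gives the same grasp; the last joint's range is limited). The gripper opens to 92 mm and grips with 3 to 60 N. Pads are 19 mm wide; open, the fingers measure 130 mm over their backs; the gripper's body (75 mm by 190 mm) begins 47 mm behind the grasp point.
Start: joints at [1.159, 0.342, 1.524, -0, 1.275, -0.146], TCP at [0.138, 0.507, 0.227] pointing down, gripper open.
Joint ranges: [-2.53, 2.53], [-0.77, 2.02], [0.04, 2.7], [-1, 4.14], [0.28, 2.66], [-3.11, 3.11]. Speed limits (rad/s): [2.57, 2.57, 3.14, 3.14, 3.14, 3.14].

### API

Orientations are given as [roll, pitch, yaw] about the fixed x, y, z axes, in that order (R = Rz(yaw) Ry(pitch) Rx(roll)).
In Python, from cell import robot, viewer gives the robot as it stands.
- The arm moves only by the tool step_arm, never from a script. Its argument "increments" is a list of rows, each an object with "delta_pos": the shift along the tool's x, y, z in cm, a list of three; "dr": the turn, a rotation vector about the tool's x, y, z in degrees, a list of three; "fingers": the closure, from -1 (fully open) to 1 (shut), so that 0 is half open. In form: [{"delta_pos": [tx, ty, tz], "dr": [wx, wy, wz], "fingers": fingers}, ...]. A call has exactly 5 rows; each row is the pose to reach, as a shift and turn from the pose commanded when the call began, along the tool's axes at that moment; what a row does not reach only later rows make up. A row lasts 1/8 s, in which the tool goes at most 62.5 mm and 10.7 degrees, less where a joint would pass 70% of its speed; a pose out of reach is approached as far as the arm can. A call with a gripper value outside its range is refused whole. The fingers move at their own pace and stop on an object; "newtons" is the grip in N (left out, the last holds). Time passes only in rows, so rows that repeat a pose let the fingers close, or fill a call up. It gives the time, the measured TCP pose, the force, the opening and the grip force at its end, in the units of the state.
- robot.observe(): the state, without advancing time (a new reading comes with each control period).
- viewer.read_camera(name): name is "side" or "top" or "wrist"; returns the picture (420x560x3 uint8, red, green, blue); there is no depth.
- viewer.camera_params(name): a dict with "K" (3x3 intrinsics, pixels), "T" (4x4, takes a point from camera to world coordinates). Camera axes: x right, y down, z forward; pixel columns grow to the right and rows downward; lengths in m; the calibration is good to about 2 mm. A picture is of the moment at which its call begins: read the wrist's pose just before it. camera_params takes no time and is no camera call; for the wrist camera it gives the pose at the moment of the call.
- robot.hand_in(): hands the job in; it is judged then, once.
The state is a dict: "time": time; "qpos": joint angles; "qvel": joint speeds; "joint_efforts": joint torques, N m; "tool_pos": TCP position; "tool_rot": TCP orientation; "contact_force": force on the tool from outside, world axes, zero at the start; "torque": the same for the moment, N m; "opening": finger opening in m; "grip_force": force on a finger pad.
Only numpy, scipy, OpenCV 4.12 (cv2) and the standard library are available. Lean on these libraries where they do the work, as an engineer would, in place of code of your own. Each camera call takes 0.05 s, during which the arm holds its last target. There are 200 camera calls.

### The job

Put each of the three clean ball bearings flat and fully home into the seat of the bearing housing that it fits, large, medium and small. The medium one still sits flush in the gauging nest: press the nest's red ejector lever down to raise it, then take it out. Set the bearings in rather than dropping them, and leave the rusty scrap bearing where it lies.

Things in the scene. Friction and masses are not known exactly. Their poses are not given: they have to be found in the camera images.
- bearing_large: the large clean ball bearing: bright steel races with black seals, 52 mm outside diameter, 25 mm bore, 21 mm thick, lying flat; grip it across the outside of its outer ring. Origin: centre of its underside; z along its axis, up. At the start it lies on the bench.
- bearing_medium: the medium clean ball bearing: bright steel races with black seals, 42 mm outside diameter, 20 mm bore, 19 mm thick, lying flat; grip it across the outside of its outer ring. Origin: centre of its underside; z along its axis, up. At the start it sits in the gauging nest, top flush with the nest's, and can be gripped only once raised.
- bearing_small: the small clean ball bearing: bright steel races with black seals, 32 mm outside diameter, 12 mm bore, 17 mm thick, lying flat; grip it across the outside of its outer ring. Origin: centre of its underside; z along its axis, up. At the start it lies on the bench.
- housing_large: the large bearing housing: heavy dark blue-green casting, loose on the bench; round flange 94 mm across, 8 mm thick; boss 70 mm across, its top 20 mm above the bench. Open round oiled seat in the boss, bright, 57 mm across, floor 8 mm above the bench, lead-in bevel widening to 65 mm at the top; fits the 52 mm bearing, which then stands 9 mm above the boss. Origin: centre of its underside; z up.
- housing_medium: the medium bearing housing: heavy dark blue-green casting, loose on the bench; round flange 84 mm across, 8 mm thick; boss 60 mm across, its top 18 mm above the bench. Open round oiled seat in the boss, bright, 47 mm across, floor 8 mm above the bench, lead-in bevel widening to 55 mm at the top; fits the 42 mm bearing, which then stands 9 mm above the boss. Origin: centre of its underside; z up.
- housing_small: the small bearing housing: heavy dark blue-green casting, loose on the bench; round flange 74 mm across, 8 mm thick; boss 50 mm across, its top 16 mm above the bench. Open round oiled seat in the boss, bright, 37 mm across, floor 8 mm above the bench, lead-in bevel widening to 45 mm at the top; fits the 32 mm bearing, which then stands 9 mm above the boss. Origin: centre of its underside; z up.
- nest: the gauging nest, screwed to the bench: bright 66 x 66 mm metal block, its top 35 mm above the bench, on a dark foot plate 86 x 76 mm. In the block's centre is a round pocket, 44 mm across and 19 mm deep, that holds the medium bearing flush. The ejector lever sticks out of its -x side. Origin: on the bench, below the centre of the pocket; z up.
- ejector (a joint): angle of the nest's ejector lever: 0 = up (bearing down and flush), 0.30 rad = fully pressed down (end stop). Pressing it raises the bearing straight up by 36 mm per rad, so nearly 11 mm when fully down. It needs about 3 N on the pad and stays where it is left (stiff pivot).
- ejector_pad (a point): centre of the top face of the lever's red thumb pad (28 mm long, 24 mm wide, 9 mm thick), about 106 mm from the pocket's centre on the nest's -x side. The pad's top starts 45 mm above the bench and goes down by about 20 mm, to 25 mm above the bench; the pivot lies 42 mm from the pocket's centre and 17 mm above the bench. Press it straight down.
- bearing_scrap: the scrap bearing: same size as the large one (52 mm across, 21 mm thick) but rusty brown all over; lies on the bench and is to be left there. Origin: centre of its underside. (All work lies on the robot's side of the saw's rip fence, a grey-white wall 110 mm high that runs slantwise across the bench at least 70 mm beyond the things' centres: carry things well above it.)
Things that resemble listed ones, but are neither listed nor needed, are in the scene too. What is shaped like the housing_small but purple is not meant.

How it is judged:
On the way:
1. the ejector lever is pressed down and the medium bearing stands raised out of the nest's pocket (value of joint ejector above 0.15 rad and z of bearing_medium in the frame of nest above 0.0205 m), for 0.2 s.
At the end, for the whole second after the job is handed in: Each clean bearing lies in the housing of its own size, centred within 5 mm, flat (within 0.07 rad) and down on the floor of the seat (within 2.5 mm), released and at rest; the housings stand flat on the bench; the scrap bearing lies within 25 mm of where it was (horizontal distance between bearing_large and housing_large below 0.005 m and z of bearing_large in the frame of housing_large between 0.006 and 0.0105 m and angle between the z axis of bearing_large and the z axis of housing_large, either way round below 0.07 rad and angle between each of housing_large, housing_medium, housing_small's own z axis and vertical below 0.05 rad and linear speed of each of bearing_large, bearing_medium, bearing_small below 0.02 m/s and contact force between the fingers and bearing_large below 0.3 N and horizontal distance between bearing_medium and housing_medium below 0.005 m and z of bearing_medium in the frame of housing_medium between 0.006 and 0.0105 m and angle between the z axis of bearing_medium and the z axis of housing_medium, either way round below 0.07 rad and contact force between the fingers and bearing_medium below 0.3 N and horizontal distance between bearing_small and housing_small below 0.005 m and z of bearing_small in the frame of housing_small between 0.006 and 0.0105 m and angle between the z axis of bearing_small and the z axis of housing_small, either way round below 0.07 rad and contact force between the fingers and bearing_small below 0.3 N and distance of bearing_scrap from where it was at the start of the episode below 0.025 m); the robot touches nothing.
It fails at once if the rusty scrap bearing is moved by more than 25 mm (distance of bearing_scrap from where it was at the start of the episode above 0.025 m).
It fails at once if the large bearing is dropped or flung: it moves faster than 0.8 m/s (a free fall of over 30 mm) while no finger touches it (linear speed of bearing_large above 0.8 m/s and contact force between the fingers and bearing_large below 0.05 N).
It fails at once if the medium bearing is dropped or flung: it moves faster than 0.8 m/s (a free fall of over 30 mm) while no finger touches it (linear speed of bearing_medium above 0.8 m/s and contact force between the fingers and bearing_medium below 0.05 N).
It fails at once if the small bearing is dropped or flung: it moves faster than 0.8 m/s (a free fall of over 30 mm) while no finger touches it (linear speed of bearing_small above 0.8 m/s and contact force between the fingers and bearing_small below 0.05 N).
It also fails if it takes over 88 s, if anything falls off the work surface, if the arm or the gripper's body presses on something with over 40 N, if the wrist force passes 120 N, or if a joint passes its speed limit or range.

## Working session

There is one attempt and no reset: what is moved stays moved. The work goes in short steps, Python scripts to look and compute and a tool call to move; the robot and the scene stay as the last step left them, time stands still between calls to the robot, and variables do not carry over. Pictures are saved under pics/ and viewed, at most 14 in all, crops included, and the job is handed in when it is done.

Besides the shell and the picture viewer there is one more tool, called as name(argument=value, ...) on one line, values as JSON. step_arm: Moves the arm, as the interface text tells. Its arguments: {"type":"object","properties":{"increments":{"type":"array"},"newtons":{"type":"number"}},"required":["increments"]}

```bash
mkdir -p pics && ls
python3 - <<'E'
from cell import robot, viewer
import cv2,numpy as np
s=robot.observe();print(s['time'],s['tool_pos'],s['tool_rot'],s['opening'],robot.grip_depth)
ims=[]
for n in ['top','side','wrist']:
    im=viewer.read_camera(n)[:,:,::-1];cv2.imwrite(f'pics/{n}0.png',im)
    p=viewer.camera_params(n);print(n,np.round(p['K'],1).tolist(),np.round(p['T'],3).tolist())
    if n=='top':cv2.imwrite('pics/top0b.png',cv2.resize(im,(800,600),interpolation=cv2.INTER_CUBIC))
    if n=='side':cv2.imwrite('pics/side0b.png',cv2.resize(im,(800,600),interpolation=cv2.INTER_CUBIC))
E
```

```text
pics
0.0 [0.13772593 0.50619348 0.22603246] [-3.14003849e+00 -2.32410750e-04  2.87580670e+00] 0.0918062446577828 -0.0188
top [[402.9, 0.0, 279.3], [0.0, 402.9, 207.4], [0.0, 0.0, 1.0]] [[0.017, -0.988, 0.152, 0.383], [-1.0, -0.018, -0.006, -0.027], [0.009, -0.152, -0.988, 0.983], [0.0, 0.0, 0.0, 1.0]]
side [[429.0, 0.0, 277.2], [0.0, 429.0, 199.5], [0.0, 0.0, 1.0]] [[0.998, 0.005, -0.056, 0.573], [0.05, -0.524, 0.85, -1.057], [-0.025, -0.852, -0.523, 0.685], [0.0, 0.0, 0.0, 1.0]]
wrist [[296.4, 0.0, 281.1], [0.0, 296.4, 213.9], [0.0, 0.0, 1.0]] [[0.263, 0.926, 0.27, 0.065], [0.965, -0.252, -0.075, 0.526], [-0.001, 0.28, -0.96, 0.385], [0.0, 0.0, 0.0, 1.0]]
```

View pics/top0b.png

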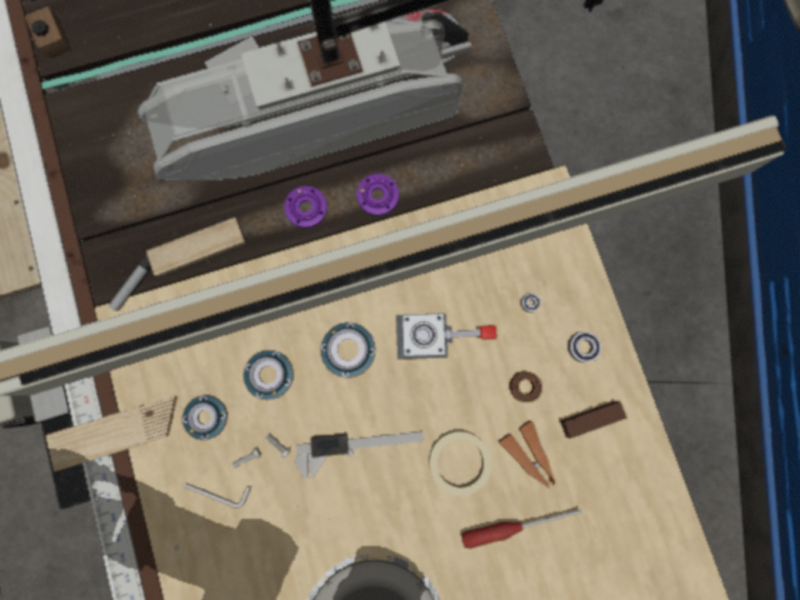

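View pics/side0b.png

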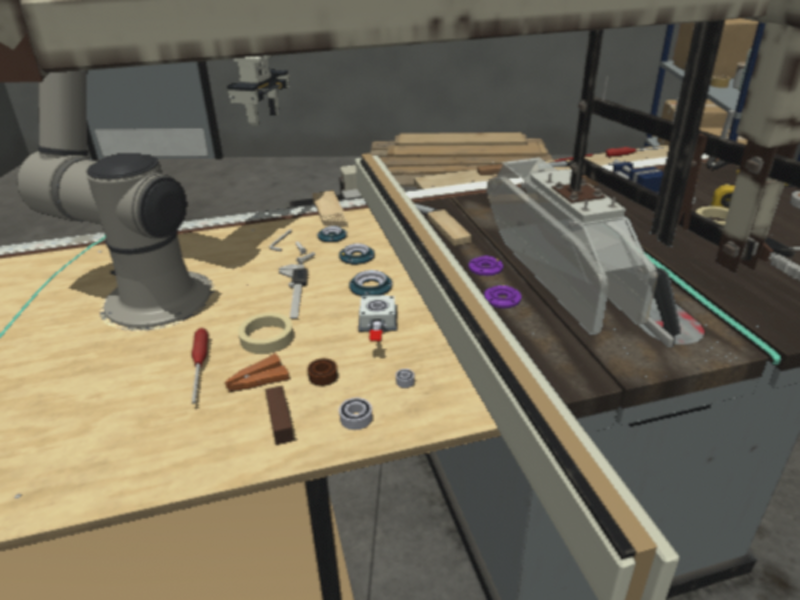

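The top view (800x600) shows these things:
- Housings: large (348,349), medium (268,374), small (204,417).
- Nest at (423,335), with the red pad at (487,332).
- Bearings: small (530,302), large (584,346), rusty scrap (526,386).
- The purple look-alikes at (305,206) and (378,194) lie beyond the fence and are not meant.

Next I measure these with colour masks.

```bash
cat > h.py <<'E'
from cell import robot, viewer
import cv2,numpy as np
def cast(P,uv,z):
    K,T=np.array(P['K']),np.array(P['T'])
    d=T[:3,:3]@np.linalg.inv(K)@np.array([uv[0],uv[1],1.])
    return T[:3,3]+d*(z-T[2,3])/d[2]
def proj(P,X):
    K,T=np.array(P['K']),np.array(P['T'])
    c=K@(T[:3,:3].T@(np.asarray(X)-T[:3,3]));return c[:2]/c[2]
def fit(P,pts,z):
    """least-squares circle of contour pixels cast on plane z"""
    w=np.array([cast(P,p,z)[:2] for p in pts])
    A=np.c_[2*w,np.ones(len(w))];s=np.linalg.lstsq(A,(w**2).sum(1),rcond=None)[0]
    return s[:2],np.sqrt(s[2]+s[:2]@s[:2])
def comps(m,amin=20):
    m=cv2.morphologyEx(m.astype(np.uint8)*255,cv2.MORPH_CLOSE,np.ones((3,3)))
    return [c[:,0].astype(float) for c in cv2.findContours(m,cv2.RETR_EXTERNAL,cv2.CHAIN_APPROX_NONE)[0] if cv2.contourArea(c)>amin]
def hsv(im): return cv2.cvtColor(im,cv2.COLOR_BGR2HSV).astype(int)
E
python3 - <<'E'
from h import *
im=cv2.imread('pics/top0.png');P=viewer.camera_params('top');H=hsv(im)
roi=np.zeros(im.shape[:2],bool);roi[195:330,115:440]=1
teal=(H[...,0]>80)&(H[...,0]<110)&(H[...,1]>80)&(H[...,2]<150)&roi
red=((H[...,0]<6)|(H[...,0]>174))&(H[...,1]>170)&(H[...,2]>120)&roi
wood=(H[...,0]>8)&(H[...,0]<28)&(H[...,1]>45)
for nm,m,z in [('teal',teal,.008),('red',red,.045)]:
    for c in comps(m):
        ce,r=fit(P,cv2.convexHull(c.astype(np.float32))[:,0],z);print(nm,c.mean(0).round(),np.ptp(c,axis=0),ce.round(4),r.round(4))
for (u,v,z,n) in [(371,211,.017,'small'),(409,243,.021,'large'),(368,270,.021,'scrap'),(296,235,.035,'nest')]:
    print(n,cast(P,(u,v),z).round(4))
r2=np.zeros_like(roi);r2[195:260,355:425]=1
for c in comps(~wood&r2): 
    ce,r=fit(P,cv2.convexHull(c.astype(np.float32))[:,0],.0105);print('nw',c.mean(0).round(),ce.round(4),r.round(4))
r3=np.zeros_like(roi);r3[215:255,270:318]=1
for c in comps((H[...,1]<40)&(H[...,2]>150)&r3): print('nest',c.mean(0),cv2.minAreaRect(c.astype(np.float32)),cast(P,cv2.minAreaRect(c.astype(np.float32))[0],.035))
v=cv2.resize(im[190:330,110:430],(800,350),interpolation=cv2.INTER_CUBIC);cv2.imwrite('pics/c1.png',v)
E
```

```text
teal [150. 290.] [ 8. 25.] [0.3279 0.2845] 0.0279
red [342. 231.] [9. 7.] [ 0.4731 -0.1784] 0.0109
small [ 0.5275 -0.2554  0.017 ]
large [ 0.4513 -0.3442  0.021 ]
scrap [ 0.3857 -0.2449  0.021 ]
nest [ 0.4643 -0.0731  0.035 ]
nw [409. 242.] [ 0.4536 -0.3485] 0.0278
nw [371. 211.] [ 0.528  -0.2581] 0.0168
nest [298.14049587 233.43801653] ((299.5012512207031, 233.5249481201172), (28.764068603515625, 35.10614776611328), 87.1375961303711) [ 0.46796012 -0.08127916  0.035     ]
```

View pics/c1.png

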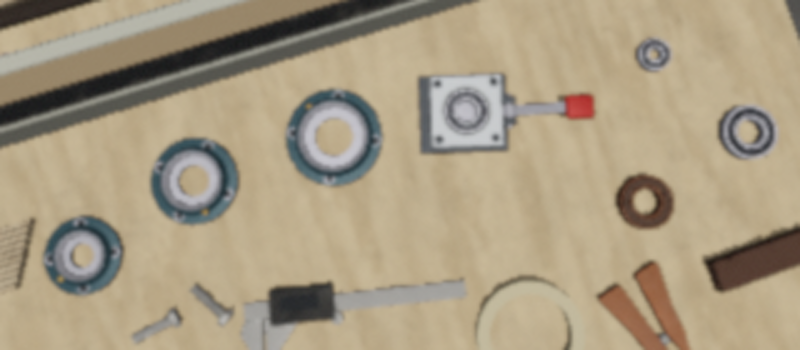

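The mask measurements agree with the layout:
- Large bearing at about (0.453,-0.346), r 27 mm.
- Small bearing at about (0.528,-0.257), r 17 mm.
- Pad at about (0.473,-0.178), about 106 mm from the pocket as it should be.
- In this crop the scrap is brown, at (645,201); the three housings are teal, at (334,137), (195,181) and (83,255).

I now move over the housings for a closer look. I also turn the tool so the fingers close parallel to the fence.

step_arm(increments=[{"delta_pos": [-4,-3,0],"dr": [0,0,-8],"fingers": -1},{"delta_pos": [-8,-6,0],"dr": [0,0,-16],"fingers": -1},{"delta_pos": [-12.5,-9,0],"dr": [0,0,-24],"fingers": -1},{"delta_pos": [-17,-12,0],"dr": [0,0,-32],"fingers": -1},{"delta_pos": [-22,-15,1],"dr": [0,0,-32],"fingers": -1}], newtons=30)

```text
time: 0.78
tool_pos: [0.3119, 0.303, 0.2172]
tool_rot: [3.141, 0.002, -2.847]
contact_force: [1.5, 1.2, -0.8]
opening: 0.0919
grip_force: 0.0
```

```bash
cat >> h.py <<'E'
YAW=3.438
from scipy.spatial.transform import Rotation as Ro
def plan(target,yaw=YAW,q=True):
    s=robot.observe();R=Ro.from_euler('xyz',s['tool_rot'])
    d=R.inv().apply(np.array(target)-s['tool_pos'])*100
    Rt=Ro.from_euler('xyz',[np.pi,0,yaw]);dr=np.degrees((R.inv()*Rt).as_rotvec())
    if q:print('t',round(s['time'],2),'tcp',np.round(s['tool_pos'],4),'open',round(s['opening'],4),'F',np.round(s['contact_force'],1),'grip',round(s['grip_force'],1))
    print('to',np.round(target,4),'cm',d.round(2),'deg',dr.round(1))
E
python3 -c "
from h import *
plan([.42,.18,.2])"
```

```text
t 0.78 tcp [0.3119 0.303  0.2172] open 0.0919 F [ 1.5  1.2 -0.8] grip 0.0
to [0.42 0.18 0.2 ] cm [ -6.77 -14.91   1.72] deg [ 0.   0.1 -0.1]
```

step_arm(increments=[{"delta_pos": [-2,-5,0.6],"dr": [0,0,0],"fingers": -1},{"delta_pos": [-4.5,-10,1.2],"dr": [0,0,0],"fingers": -1},{"delta_pos": [-6.8,-15,1.7],"dr": [0,0,0],"fingers": -1},{"delta_pos": [-6.8,-15,1.7],"dr": [0,0,0],"fingers": -1},{"delta_pos": [-6.8,-15,1.7],"dr": [0,0,0],"fingers": -1}])

```text
time: 1.4
tool_pos: [0.4187, 0.1802, 0.1995]
tool_rot: [3.141, -0.001, -2.85]
contact_force: [-0.2, 1.0, 0.4]
opening: 0.0917
grip_force: 0.0
```

```bash
python3 -c "
from h import *
import pickle
P=viewer.camera_params('wrist');im=viewer.read_camera('wrist')[:,:,::-1].copy();cv2.imwrite('pics/w1.png',im);pickle.dump(P,open('w1.pkl','wb'))
plan([.42,.18,.2])
for n,g in dict(L=(.447,.062,.008),M=(.40,.18,.008),S=(.328,.284,.008),nest=(.466,-.074,.035)).items(): print(n,proj(P,g).round())
H=hsv(im);m=(H[...,0]>80)&(H[...,0]<115)&(H[...,1]>70)&(H[...,2]<160)
for c in comps(m,150):
    h=cv2.convexHull(c.astype(np.float32))[:,0];ce,r=fit(P,h,.008);print(c.mean(0).round(),len(h),ce.round(4),r.round(4))
"
```

```text
t 1.45 tcp [0.4184 0.1807 0.1996] open 0.0917 F [ 0.6  0.3 -0.2] grip 0.0
to [0.42 0.18 0.2 ] cm [-0.13 -0.11 -0.04] deg [ 0.  -0.  -0.2]
L [180. 187.]
M [285. 178.]
S [390. 144.]
nest [ 45. 173.]
[291. 177.] 40 [0.3989 0.1867] 0.041
[172. 183.] 35 [0.4427 0.0546] 0.0463
[395. 143.] 33 [0.3274 0.2877] 0.0364
```

View pics/w1.png

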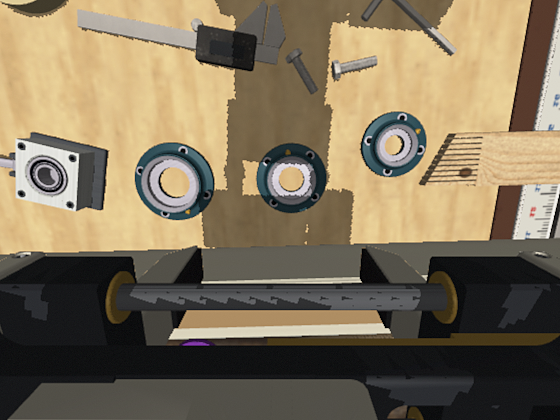

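The wrist view shows the large (172,183), medium (291,177) and small (395,143) housings. Their flange radii come out at 46, 41 and 36 mm, which matches 47, 42 and 37. The nest pocket is at (46,173), as predicted. Next I go to the lever pad with the fingers shut.

step_arm(increments=[{"delta_pos": [1,-6,1],"dr": [0,0,0],"fingers": 1},{"delta_pos": [2,-12,2],"dr": [0,0,0],"fingers": 1},{"delta_pos": [3,-18,3],"dr": [0,0,0],"fingers": 1},{"delta_pos": [4,-24,5],"dr": [0,0,0],"fingers": 1},{"delta_pos": [5,-30,6],"dr": [0,0,0],"fingers": 1}])

```text
time: 2.08
tool_pos: [0.4576, -0.121, 0.1394]
tool_rot: [3.141, 0.0, -2.846]
contact_force: [0.4, 0.8, 0.3]
opening: 0.0465
grip_force: 0.0
```

```bash
python3 -c "
from h import *
P=viewer.camera_params('wrist');im=viewer.read_camera('wrist')[:,:,::-1].copy();cv2.imwrite('pics/w2.png',im)
H=hsv(im);m=((H[...,0]<6)|(H[...,0]>174))&(H[...,1]>170)&(H[...,2]>100)
for c in comps(m,60):
    b=cv2.minAreaRect(c.astype(np.float32));print('red',b,cast(P,b[0],.045).round(4))
plan([.473,-.178,.06])
for n,g in dict(pad=(.473,-.178,.045),large=(.453,-.346,.021),small=(.528,-.257,.017)).items(): print(n,proj(P,g).round())
wood=(H[...,0]>8)&(H[...,0]<28)&(H[...,1]>45)
m=~wood; m[260:]=0
for c in comps(m,100): 
    for z in(.0105,):
        h=cv2.convexHull(c.astype(np.float32))[:,0];ce,r=fit(P,h,z);print(c.mean(0).round(),ce.round(4),r.round(4))
"
```

```text
red ((213.8824005126953, 212.47061157226562), (30.074417114257812, 24.73863410949707), 14.03624439239502) [ 0.4719 -0.1788  0.045 ]
t 2.12 tcp [ 0.4587 -0.1279  0.1386] open 0.0426 F [ 2.  -6.5 -0.5] grip 0.0
to [ 0.473 -0.178  0.06 ] cm [ 0.07 -5.18  7.88] deg [-0.2 -0.  -0.2]
pad [215. 214.]
large [ 44. 134.]
small [131. 234.]
[179. 257.] [ 0.5603 -0.2043] 0.0693
[ 15. 249.] [ 0.579  -0.3701] 0.0273
[135. 233.] [ 0.5286 -0.2569] 0.0188
[544. 240.] [0.4113 0.1517] 0.0319
[346. 229.] [ 0.5044 -0.0372] 0.1441
[ 50. 134.] [ 0.455  -0.3475] 0.0308
[478.  77.] [0.3225 0.0043] 0.0799
[55.  6.] [ 0.3644 -0.3405] 0.0523
```

View pics/w2.png

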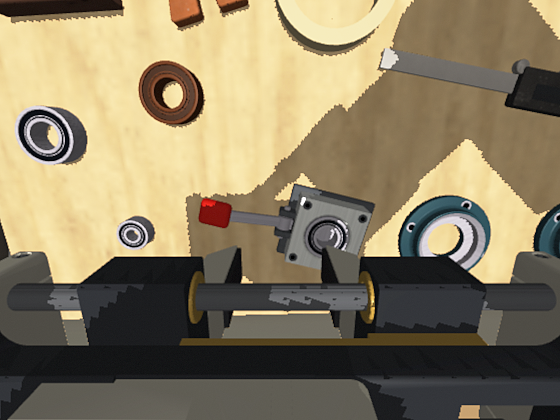

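The pad is at (214,212), giving (0.472,-0.179,0.045). That lies 106 mm from the pocket, as expected. The large bearing is at (50,134), the small at (135,233) and the brown scrap at (171,93). Now the press.

step_arm(increments=[{"delta_pos": [0.3,-3,2],"dr": [0,0,0],"fingers": 1},{"delta_pos": [0.6,-5.9,4],"dr": [0,0,0],"fingers": 1},{"delta_pos": [0.6,-5.9,7],"dr": [0,0,0],"fingers": 1},{"delta_pos": [0.6,-5.9,8.5],"dr": [0,0,0],"fingers": 1},{"delta_pos": [0.6,-5.9,8.5],"dr": [0,0,0],"fingers": 1}])

```text
time: 2.75
tool_pos: [0.4687, -0.1777, 0.0543]
tool_rot: [3.14, -0.001, -2.847]
contact_force: [0.4, -0.2, 0.5]
opening: 0.0006
grip_force: 0.0
```

step_arm(increments=[{"delta_pos": [0,0,0.5],"dr": [0,0,0],"fingers": 1},{"delta_pos": [0,0,1.0],"dr": [0,0,0],"fingers": 1},{"delta_pos": [0,0,1.5],"dr": [0,0,0],"fingers": 1},{"delta_pos": [0,0,2.0],"dr": [0,0,0],"fingers": 1},{"delta_pos": [0,0,2.4],"dr": [0,0,0],"fingers": 1}])

```text
time: 3.38
tool_pos: [0.4697, -0.1798, 0.0309]
tool_rot: [-3.14, 0.001, -2.849]
contact_force: [0.5, -3.8, 3.7]
opening: 0.0008
grip_force: 2.3
```

step_arm(increments=[{"delta_pos": [0,0,0.2],"dr": [0,0,0],"fingers": 1},{"delta_pos": [0,0,0.35],"dr": [0,0,0],"fingers": 1},{"delta_pos": [0,0,0.45],"dr": [0,0,0],"fingers": 1},{"delta_pos": [0,0,0.5],"dr": [0,0,0],"fingers": 1},{"delta_pos": [0,0,0.5],"dr": [0,0,0],"fingers": 1}])

```text
time: 4.0
tool_pos: [0.4694, -0.1795, 0.0271]
tool_rot: [-3.14, 0.001, -2.849]
contact_force: [-2.9, -2.4, 15.8]
opening: 0.0003
grip_force: 8.0
```

The end stop is reached at 16 N. I lift off, move to the nest and look.

step_arm(increments=[{"delta_pos": [0,0,-4],"dr": [0,0,0],"fingers": 1},{"delta_pos": [0,0,-9],"dr": [0,0,0],"fingers": -1},{"delta_pos": [-2.3,5,-11.4],"dr": [0,0,0],"fingers": -1},{"delta_pos": [-4.7,10,-11.4],"dr": [0,0,0],"fingers": -1},{"delta_pos": [-4.7,10,-11.4],"dr": [0,0,0],"fingers": -1}])

```text
time: 4.62
tool_pos: [0.4842, -0.066, 0.1394]
tool_rot: [3.139, -0.002, -2.844]
contact_force: [-0.1, -0.3, -0.5]
opening: 0.036
grip_force: 0.0
```

```bash
python3 -c "
from h import *
import time
viewer.read_camera('top')
P=viewer.camera_params('wrist');im=viewer.read_camera('wrist')[:,:,::-1].copy();cv2.imwrite('pics/w3.png',im)
plan([.466,-.074,.12])
for z in(.035,.0458): print(proj(P,(.466,-.074,z)).round())
x,y=proj(P,(.466,-.074,.04)).astype(int)
a=im[max(0,y-75):y+75,x-100:x+100];print(x-100,max(0,y-75))
cv2.imwrite('pics/w3c.png',cv2.resize(a,None,fx=4,fy=4,interpolation=cv2.INTER_CUBIC))
"
```

```text
t 4.72 tcp [ 0.4844 -0.069   0.1391] open 0.0435 F [ 0.3 -0.8 -0.4] grip 0.0
to [ 0.466 -0.074  0.12 ] cm [1.9  0.05 1.92] deg [ 0.1 -0.1 -0.1]
[280. 193.]
[280. 195.]
180 118
```

View pics/w3c.png

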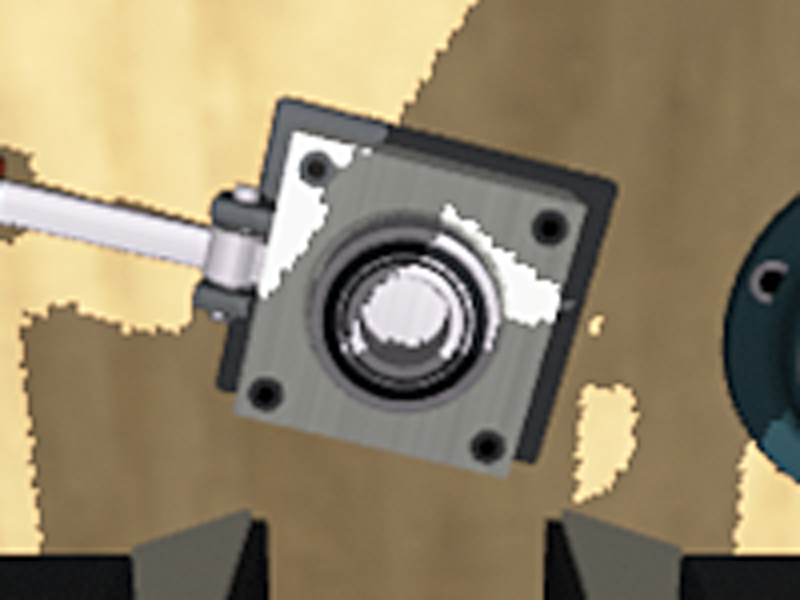

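The nest block's screws (crop mean (404,310)) give the pocket centre. The bearing's seal ring is centred at about (407,319), shifted by the parallax expected for a raised bearing. So it is raised.

```bash
python3 -c "
from h import *
P=viewer.camera_params('wrist')
a=cast(P,(180+404.3/4,118+309.5/4),.035);b=cast(P,(180+407/4,118+319/4),.0458);print(a.round(4),b.round(4))
plan([(a[0]+b[0])/2,(a[1]+b[1])/2,.037])
for n in ('top','side'):
  im=viewer.read_camera(n)[:,:,::-1].copy();cv2.imwrite(f'pics/{n}1.png',im)
"
```

```text
[ 0.4684 -0.0736  0.035 ] [ 0.4679 -0.0732  0.0458]
t 4.72 tcp [ 0.4844 -0.069   0.1391] open 0.0435 F [ 0.3 -0.8 -0.4] grip 0.0
to [ 0.4682 -0.0734  0.037 ] cm [ 1.66  0.04 10.22] deg [ 0.1 -0.1 -0.1]
```

step_arm(increments=[{"delta_pos": [0.8,0,0],"dr": [0,0,0],"fingers": -1},{"delta_pos": [1.7,0,0],"dr": [0,0,0],"fingers": -1},{"delta_pos": [1.7,0,2],"dr": [0,0,0],"fingers": -1},{"delta_pos": [1.7,0,5],"dr": [0,0,0],"fingers": -1},{"delta_pos": [1.7,0,7],"dr": [0,0,0],"fingers": -1}])

```text
time: 5.45
tool_pos: [0.4678, -0.0753, 0.0688]
tool_rot: [3.141, -0.001, -2.85]
contact_force: [-0.4, -0.6, 0.8]
opening: 0.0916
grip_force: 0.0
```

```bash
python3 -c "
from h import *
viewer.read_camera('top');plan([.4682,-.0734,.0375])"
```

```text
t 5.5 tcp [ 0.4666 -0.0749  0.0668] open 0.092 F [-1.2 -0.6 -1.6] grip 0.0
to [ 0.4682 -0.0734  0.0375] cm [-0.21  0.09  2.93] deg [ 0.2 -0.2 -0.3]
```

step_arm(increments=[{"delta_pos": [-0.1,0,1.0],"dr": [0,0,0],"fingers": -1},{"delta_pos": [-0.1,0,2.0],"dr": [0,0,0],"fingers": -1},{"delta_pos": [-0.1,0,3.0],"dr": [0,0,0],"fingers": -1},{"delta_pos": [-0.1,0,3.1],"dr": [0,0,0],"fingers": -1},{"delta_pos": [-0.1,0,3.1],"dr": [0,0,0],"fingers": -0.5}])

```text
time: 6.12
tool_pos: [0.47, -0.0745, 0.0389]
tool_rot: [3.142, 0.0, -2.849]
contact_force: [0.5, 0.1, -1.5]
opening: 0.0858
grip_force: 0.0
```

step_arm(increments=[{"delta_pos": [0,0,0],"dr": [0,0,0],"fingers": 0},{"delta_pos": [0,0,0],"dr": [0,0,0],"fingers": 0.5},{"delta_pos": [0,0,0],"dr": [0,0,0],"fingers": 1},{"delta_pos": [0,0,0],"dr": [0,0,0],"fingers": 1},{"delta_pos": [0,0,0],"dr": [0,0,0],"fingers": 1}])

```text
time: 6.75
tool_pos: [0.4694, -0.0737, 0.0388]
tool_rot: [3.14, -0.001, -2.849]
contact_force: [-1.0, 4.5, 2.4]
opening: 0.0405
grip_force: 30.0
```

step_arm(increments=[{"delta_pos": [0,0,-1],"dr": [0,0,0],"fingers": 1},{"delta_pos": [0,0,-4],"dr": [0,0,0],"fingers": 1},{"delta_pos": [0,0,-8],"dr": [0,0,0],"fingers": 1},{"delta_pos": [-0.3,3,-9],"dr": [0,0,0],"fingers": 1},{"delta_pos": [-0.9,8,-9],"dr": [0,0,0],"fingers": 1}])

```text
time: 7.38
tool_pos: [0.4567, 0.0042, 0.1307]
tool_rot: [-3.139, 0.004, -2.852]
contact_force: [1.2, -0.0, -1.4]
opening: 0.0405
grip_force: 30.0
```

step_arm(increments=[{"delta_pos": [-0.6,5,0],"dr": [0,0,0],"fingers": 1},{"delta_pos": [-1.1,10,0],"dr": [0,0,0],"fingers": 1},{"delta_pos": [-1.6,15,0],"dr": [0,0,0],"fingers": 1},{"delta_pos": [-1.8,17.7,0],"dr": [0,0,0],"fingers": 1},{"delta_pos": [-1.8,17.7,0],"dr": [0,0,0],"fingers": 1}])

```text
time: 8.0
tool_pos: [0.4213, 0.1806, 0.1294]
tool_rot: [-3.141, 0.001, -2.846]
contact_force: [-1.0, -0.0, -0.8]
opening: 0.0408
grip_force: 30.0
```

```bash
cat >> h.py <<'E'
def teal(name,save=True):
    viewer.read_camera('top');viewer.read_camera('top')
    P=viewer.camera_params('wrist');im=viewer.read_camera('wrist')[:,:,::-1].copy();cv2.imwrite(f'pics/{name}.png',im)
    H=hsv(im);m=(H[...,0]>80)&(H[...,0]<115)&(H[...,1]>70)&(H[...,2]<160)
    for c in comps(m,300):
        if c[:,0].min()<2 or c[:,0].max()>557: continue
        h=cv2.convexHull(c.astype(np.float32))[:,0];ce,r=fit(P,h,.008);print('teal',c.mean(0).round(),np.ptp(c,axis=0),ce.round(4),r.round(4))
E
python3 -c "
from h import *
teal('w4');plan([.3989,.1867,.05])"
```

```text
teal [297. 188.] [85. 83.] [0.3988 0.1866] 0.041
teal [148. 191.] [98. 94.] [0.4427 0.0547] 0.0465
teal [426. 144.] [81. 80.] [0.3274 0.2875] 0.0367
t 8.15 tcp [0.4219 0.1786 0.1291] open 0.0405 F [ 0.  -0.6 -0.9] grip 30.0
to [0.3989 0.1867 0.05  ] cm [1.98 1.44 7.91] deg [-0.   0.  -0.2]
```

View pics/w4.png

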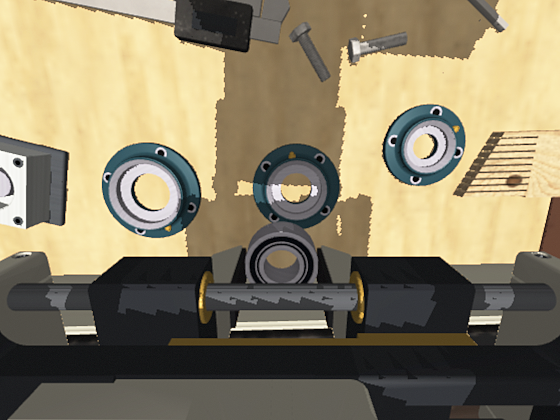

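The bearing sits level in the grip (281,255), and the medium housing at (297,188) gives the same position as before. I lower it.

step_arm(increments=[{"delta_pos": [1,0.7,1],"dr": [0,0,0],"fingers": 1},{"delta_pos": [2,1.4,3],"dr": [0,0,0],"fingers": 1},{"delta_pos": [2,1.4,6],"dr": [0,0,0],"fingers": 1},{"delta_pos": [2,1.4,7.9],"dr": [0,0,0],"fingers": 1},{"delta_pos": [2,1.4,7.9],"dr": [0,0,0],"fingers": 1}])

```text
time: 8.78
tool_pos: [0.3967, 0.1862, 0.0485]
tool_rot: [3.141, -0.004, -2.85]
contact_force: [-0.6, -1.1, -1.0]
opening: 0.0409
grip_force: 30.0
```

```bash
python3 -c "
from h import *
viewer.read_camera('top');plan([.3989,.1867,.0215]);viewer.read_camera('top');plan([.3989,.1867,.0215])"
```

```text
t 8.82 tcp [0.3976 0.1865 0.0494] open 0.0406 F [ 0.6  0.2 -0.4] grip 30.0
to [0.3989 0.1867 0.0215] cm [-0.14 -0.02  2.79] deg [ 0.  -0.1 -0.3]
t 8.88 tcp [0.3983 0.1867 0.05  ] open 0.0405 F [-0.2 -0.5  0.1] grip 30.0
to [0.3989 0.1867 0.0215] cm [-0.06 -0.02  2.85] deg [ 0.  -0.  -0.3]
```

step_arm(increments=[{"delta_pos": [-0.1,0,0.8],"dr": [0,0,0],"fingers": 1},{"delta_pos": [-0.1,0,1.5],"dr": [0,0,0],"fingers": 1},{"delta_pos": [-0.1,0,2.1],"dr": [0,0,0],"fingers": 1},{"delta_pos": [-0.1,0,2.5],"dr": [0,0,0],"fingers": 1},{"delta_pos": [-0.1,0,2.7],"dr": [0,0,0],"fingers": 1}])

```text
time: 9.5
tool_pos: [0.3993, 0.1873, 0.0225]
tool_rot: [3.142, -0.0, -2.849]
contact_force: [-0.3, 0.5, -1.1]
opening: 0.0408
grip_force: 30.0
```

step_arm(increments=[{"delta_pos": [0,0,0.1],"dr": [0,0,0],"fingers": 1},{"delta_pos": [0,0,0.2],"dr": [0,0,0],"fingers": 1},{"delta_pos": [0,0,0.2],"dr": [0,0,0],"fingers": 1},{"delta_pos": [0,0,0.2],"dr": [0,0,0],"fingers": 1},{"delta_pos": [0,0,0.2],"dr": [0,0,0],"fingers": 1}])

```text
time: 10.12
tool_pos: [0.3994, 0.1873, 0.0209]
tool_rot: [3.142, 0.0, -2.849]
contact_force: [1.1, 0.4, -0.9]
opening: 0.041
grip_force: 30.0
```

step_arm(increments=[{"delta_pos": [0,0,0.06],"dr": [0,0,0],"fingers": 0},{"delta_pos": [0,0,0.06],"dr": [0,0,0],"fingers": -0.3},{"delta_pos": [0,0,0],"dr": [0,0,0],"fingers": -0.6},{"delta_pos": [0,0,0],"dr": [0,0,0],"fingers": -0.6},{"delta_pos": [0,0,-2],"dr": [0,0,0],"fingers": -0.6}])

```text
time: 10.75
tool_pos: [0.3984, 0.187, 0.0402]
tool_rot: [3.141, -0.003, -2.849]
contact_force: [-0.1, -0.1, 0.3]
opening: 0.0729
grip_force: 0.0
```

step_arm(increments=[{"delta_pos": [-0.5,-1,-4],"dr": [0,0,0],"fingers": -1},{"delta_pos": [-2,-3,-8],"dr": [0,0,0],"fingers": -1},{"delta_pos": [-3,-5,-10],"dr": [0,0,0],"fingers": -1},{"delta_pos": [-3,-5,-10],"dr": [0,0,0],"fingers": -1},{"delta_pos": [-3,-5,-10],"dr": [0,0,0],"fingers": -1}])

```text
time: 11.38
tool_pos: [0.4414, 0.1482, 0.1399]
tool_rot: [3.141, -0.002, -2.849]
contact_force: [-1.1, -0.2, 0.4]
opening: 0.0915
grip_force: 0.0
```

```bash
python3 -c "
from h import *
teal('w5');plan([.53,-.257,.12])
im=cv2.imread('pics/w5.png');a=im[100:250,80:360];cv2.imwrite('pics/w5c.png',cv2.resize(a,None,fx=2.8,fy=2.8,interpolation=cv2.INTER_CUBIC))"
```

```text
teal [332. 177.] [83. 82.] [0.399  0.1865] 0.0412
teal [186. 180.] [94. 92.] [0.4429 0.0544] 0.0463
teal [459. 131.] [80. 78.] [0.3274 0.2872] 0.0369
t 11.53 tcp [0.4414 0.1484 0.1398] open 0.0916 F [ 0.3 -0.4 -0.3] grip 0.0
to [ 0.53  -0.257  0.12 ] cm [  3.23 -41.38   1.97] deg [ 0.  -0.1 -0.2]
```

View pics/w5c.png

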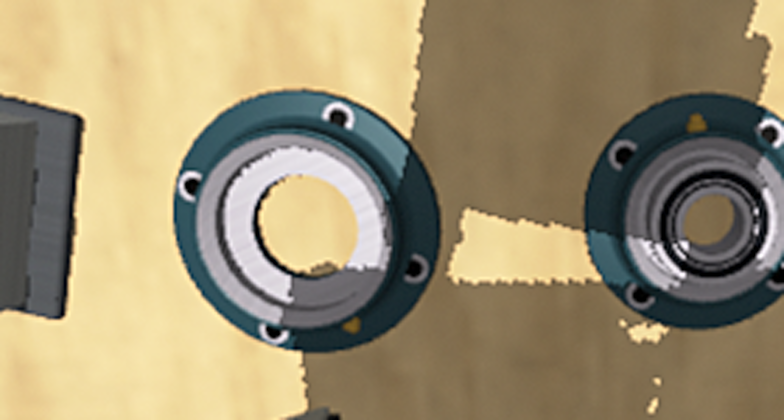

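The medium bearing lies seated and level in its housing (crop (713,222)). Now to the small bearing.

step_arm(increments=[{"delta_pos": [0.4,-5,0],"dr": [0,0,0],"fingers": -1},{"delta_pos": [0.8,-11,0],"dr": [0,0,0],"fingers": -1},{"delta_pos": [1.2,-17,0],"dr": [0,0,0],"fingers": -1},{"delta_pos": [1.6,-23,0],"dr": [0,0,0],"fingers": -1},{"delta_pos": [2,-29,0],"dr": [0,0,0],"fingers": -1}])

```text
time: 12.15
tool_pos: [0.5069, -0.1366, 0.1401]
tool_rot: [3.141, -0.001, -2.848]
contact_force: [1.5, 0.9, -0.1]
opening: 0.0915
grip_force: 0.0
```

step_arm(increments=[{"delta_pos": [0,-5,0],"dr": [0,0,0],"fingers": -1},{"delta_pos": [0,-10,0],"dr": [0,0,0],"fingers": -1},{"delta_pos": [0,-12.4,0],"dr": [0,0,0],"fingers": -1},{"delta_pos": [0,-12.4,0],"dr": [0,0,0],"fingers": -1},{"delta_pos": [0,-12.4,0],"dr": [0,0,0],"fingers": -1}])

```text
time: 12.78
tool_pos: [0.5423, -0.2527, 0.1401]
tool_rot: [3.14, -0.001, -2.848]
contact_force: [0.3, 0.4, 0.3]
opening: 0.0916
grip_force: 0.0
```

```bash
cat >> h.py <<'E'
def bear(name,guess,R,zt):
    viewer.read_camera('top')
    P=viewer.camera_params('wrist');im=viewer.read_camera('wrist')[:,:,::-1].copy();cv2.imwrite(f'pics/{name}.png',im)
    p=proj(P,(*guess,zt));H=hsv(im)
    # dark seal ring on the top face: its centroid
    m=(im.max(2)<60);yy,xx=np.mgrid[:420,:560];rad=np.hypot(xx-p[0],yy-p[1])
    m&=rad<1.0*R*296/(np.array(P['T'])[2,3]-zt)
    (x,y),rr=cv2.minEnclosingCircle(np.argwhere(m)[:,::-1].astype(np.float32));c=cast(P,(x,y),zt)
    print('guess px',p.round(),'dark',m.sum(),(round(x),round(y)),round(rr,1),'->',c.round(4),'r',round(rr*(np.array(P['T'])[2,3]-zt)/296,4))
    a=im[max(0,int(p[1])-75):int(p[1])+75,max(0,int(p[0])-100):int(p[0])+100];cv2.imwrite(f'pics/{name}c.png',cv2.resize(a,None,fx=4,fy=4,interpolation=cv2.INTER_CUBIC))
    print('crop org',max(0,int(p[0])-100),max(0,int(p[1])-75))
    return c
E
python3 -c "
from h import *
c=bear('w6',(.528,-.257),.016,.017)
plan([c[0],c[1],.06])
c=bear('w6b',(.454,-.347),.026,.021)"
```

```text
guess px [281. 192.] dark 224 (280, 191) 15.2 -> [ 0.5267 -0.2576  0.017 ] r 0.0145
crop org 180 117
t 12.88 tcp [ 0.5426 -0.2526  0.1407] open 0.0921 F [ 0.4 -0.2  0.4] grip 0.0
to [ 0.5267 -0.2576  0.06  ] cm [ 1.66 -0.03  8.07] deg [ 0.1 -0.  -0.1]
guess px [206.  83.] dark 709 (206, 83) 27.6 -> [ 0.454  -0.3469  0.021 ] r 0.0259
crop org 106 8
```

View pics/w6.png

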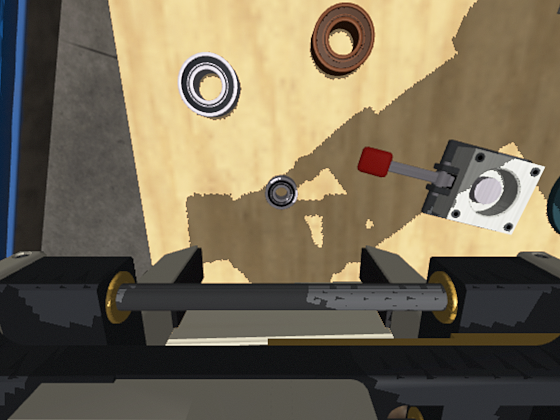

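The small bearing is at (280,191) → (0.527,-0.2575). I descend onto it.

step_arm(increments=[{"delta_pos": [0.8,0,2],"dr": [0,0,0],"fingers": -1},{"delta_pos": [1.65,0,5],"dr": [0,0,0],"fingers": -0.7},{"delta_pos": [1.65,0,9],"dr": [0,0,0],"fingers": -0.5},{"delta_pos": [1.65,0,11],"dr": [0,0,0],"fingers": -0.4},{"delta_pos": [1.65,0,11],"dr": [0,0,0],"fingers": -0.4}])

```text
time: 13.6
tool_pos: [0.5261, -0.2577, 0.0296]
tool_rot: [3.139, -0.002, -2.848]
contact_force: [-0.3, -0.0, 0.1]
opening: 0.0644
grip_force: 0.0
```

```bash
python3 -c "
from h import *
for i in range(2): viewer.read_camera('top');plan([.5267,-.2576,.010])"
```

```text
t 13.65 tcp [ 0.527  -0.2583  0.0308] open 0.0644 F [ 0.3  0.3 -0.2] grip 0.0
to [ 0.5267 -0.2576  0.01  ] cm [0.01 0.08 2.08] deg [ 0.  -0.  -0.2]
t 13.7 tcp [ 0.5275 -0.2588  0.0317] open 0.0642 F [ 0.7 -0.1  0.5] grip 0.0
to [ 0.5267 -0.2576  0.01  ] cm [0.05 0.14 2.17] deg [-0.   0.  -0.2]
```

step_arm(increments=[{"delta_pos": [0,0.1,1],"dr": [0,0,0],"fingers": -0.4},{"delta_pos": [0,0.1,1.9],"dr": [0,0,0],"fingers": -0.4},{"delta_pos": [0,0.1,2],"dr": [0,0,0],"fingers": -0.4},{"delta_pos": [0,0.1,2.05],"dr": [0,0,0],"fingers": 0},{"delta_pos": [0,0.1,2.05],"dr": [0,0,0],"fingers": 0.3}])

```text
time: 14.32
tool_pos: [0.5269, -0.258, 0.0105]
tool_rot: [-3.141, 0.0, -2.849]
contact_force: [-0.0, 0.4, -0.2]
opening: 0.0489
grip_force: 0.0
```

step_arm(increments=[{"delta_pos": [0,0,0],"dr": [0,0,0],"fingers": 0.6},{"delta_pos": [0,0,0],"dr": [0,0,0],"fingers": 1},{"delta_pos": [0,0,0],"dr": [0,0,0],"fingers": 1},{"delta_pos": [0,0,0],"dr": [0,0,0],"fingers": 1},{"delta_pos": [0,0,0],"dr": [0,0,0],"fingers": 1}])

```text
time: 14.95
tool_pos: [0.5268, -0.2579, 0.0105]
tool_rot: [-3.141, 0.0, -2.849]
contact_force: [-0.1, 0.0, 1.2]
opening: 0.0308
grip_force: 30.0
```

step_arm(increments=[{"delta_pos": [0,0,-1],"dr": [0,0,0],"fingers": 1},{"delta_pos": [0,0,-5],"dr": [0,0,0],"fingers": 1},{"delta_pos": [0,0,-10],"dr": [0,0,0],"fingers": 1},{"delta_pos": [0.2,4,-12],"dr": [0,0,0],"fingers": 1},{"delta_pos": [0.5,9,-12],"dr": [0,0,0],"fingers": 1}])

```text
time: 15.58
tool_pos: [0.4968, -0.1734, 0.1327]
tool_rot: [-3.138, 0.004, -2.85]
contact_force: [0.4, 1.9, -1.1]
opening: 0.0304
grip_force: 30.0
```

step_arm(increments=[{"delta_pos": [0.3,6,0],"dr": [0,0,0],"fingers": 1},{"delta_pos": [0.7,12,0],"dr": [0,0,0],"fingers": 1},{"delta_pos": [1,18,0],"dr": [0,0,0],"fingers": 1},{"delta_pos": [1.3,24,0],"dr": [0,0,0],"fingers": 1},{"delta_pos": [1.6,30,0],"dr": [0,0,0],"fingers": 1}])

```text
time: 16.2
tool_pos: [0.3934, 0.1111, 0.131]
tool_rot: [-3.141, 0.001, -2.849]
contact_force: [0.9, 0.2, -0.5]
opening: 0.0303
grip_force: 30.0
```

step_arm(increments=[{"delta_pos": [0.3,6,0],"dr": [0,0,0],"fingers": 1},{"delta_pos": [0.6,12,0],"dr": [0,0,0],"fingers": 1},{"delta_pos": [1,17,0],"dr": [0,0,0],"fingers": 1},{"delta_pos": [1,18.9,3],"dr": [0,0,0],"fingers": 1},{"delta_pos": [1,18.9,5],"dr": [0,0,0],"fingers": 1}])

```text
time: 16.82
tool_pos: [0.3292, 0.2889, 0.08]
tool_rot: [3.141, 0.001, -2.846]
contact_force: [-0.1, -0.7, -0.3]
opening: 0.0304
grip_force: 30.0
```

```bash
python3 -c "
from h import *
for i in range(2): viewer.read_camera('top');plan([.3274,.2875,.05])"
```

```text
t 16.88 tcp [0.3282 0.2875 0.078 ] open 0.0307 F [-1.1 -1.1 -3.3] grip 30.0
to [0.3274 0.2875 0.05  ] cm [0.07 0.02 2.8 ] deg [-0.  -0.2 -0.1]
t 16.93 tcp [0.3285 0.2872 0.0792] open 0.0304 F [ 0.7  0.3 -1.3] grip 30.0
to [0.3274 0.2875 0.05  ] cm [0.09 0.06 2.92] deg [-0.  -0.2 -0.1]
```

step_arm(increments=[{"delta_pos": [0.1,0,1.5],"dr": [0,0,0],"fingers": 1},{"delta_pos": [0.1,0,3],"dr": [0,0,0],"fingers": 1},{"delta_pos": [0.1,0,4.2],"dr": [0,0,0],"fingers": 1},{"delta_pos": [0.1,0,5.0],"dr": [0,0,0],"fingers": 1},{"delta_pos": [0.1,0,5.5],"dr": [0,0,0],"fingers": 1}])

```text
time: 17.55
tool_pos: [0.3292, 0.2873, 0.0253]
tool_rot: [3.141, 0.0, -2.849]
contact_force: [0.1, -0.8, -0.7]
opening: 0.0305
grip_force: 30.0
```

step_arm(increments=[{"delta_pos": [0,0,0.2],"dr": [0,0,0],"fingers": 1},{"delta_pos": [0,0,0.4],"dr": [0,0,0],"fingers": 1},{"delta_pos": [0,0,0.5],"dr": [0,0,0],"fingers": 1},{"delta_pos": [0,0,0.5],"dr": [0,0,0],"fingers": 1},{"delta_pos": [0,0,0.5],"dr": [0,0,0],"fingers": 1}])

```text
time: 18.18
tool_pos: [0.3282, 0.2873, 0.0212]
tool_rot: [3.141, -0.001, -2.849]
contact_force: [-6.3, -0.2, 13.7]
opening: 0.0305
grip_force: 30.0
```

Contact comes 2.5 mm early, with a push towards -x. I ease up, shift 1.5 mm that way and try again.

step_arm(increments=[{"delta_pos": [0,0,-0.3],"dr": [0,0,0],"fingers": 1},{"delta_pos": [0.15,0,-0.3],"dr": [0,0,0],"fingers": 1},{"delta_pos": [0.15,0,-0.2],"dr": [0,0,0],"fingers": 1},{"delta_pos": [0.15,0,0],"dr": [0,0,0],"fingers": 1},{"delta_pos": [0.15,0,0],"dr": [0,0,0],"fingers": 1}])

```text
time: 18.8
tool_pos: [0.3274, 0.2867, 0.02]
tool_rot: [-3.142, -0.001, -2.849]
contact_force: [-1.0, 0.5, -1.2]
opening: 0.0306
grip_force: 30.0
```

```bash
python3 -c "
from h import *
im=viewer.read_camera('wrist')[:,:,::-1].copy();plan([.3274,.2875,.0185]);a=im[180:300,180:380];cv2.imwrite('pics/w7.png',cv2.resize(a,None,fx=4,fy=4,interpolation=cv2.INTER_CUBIC))"
```

```text
t 18.85 tcp [0.3274 0.2867 0.0201] open 0.031 F [-0.8  0.5 -1.1] grip 30.0
to [0.3274 0.2875 0.0185] cm [-0.02  0.07  0.16] deg [-0.  -0.  -0.2]
```

View pics/w7.png

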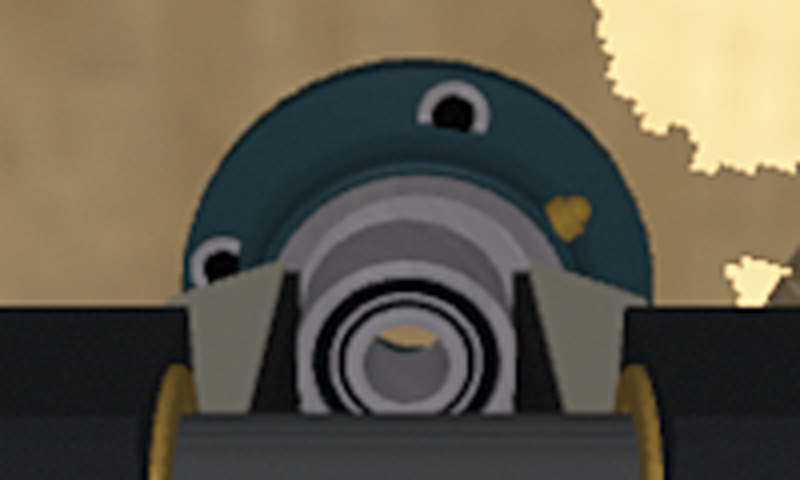

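The shift worked: the tool is now at z 0.020 without force, and the bearing sits between the fingers inside the seat. I go down another 1 mm and release.

step_arm(increments=[{"delta_pos": [0,0,0.1],"dr": [0,0,0],"fingers": 1},{"delta_pos": [0,0,0.15],"dr": [0,0,0],"fingers": 1},{"delta_pos": [0,0,0.15],"dr": [0,0,0],"fingers": 1},{"delta_pos": [0,0,0.15],"dr": [0,0,0],"fingers": 1},{"delta_pos": [0,0,0.15],"dr": [0,0,0],"fingers": 1}])

```text
time: 19.48
tool_pos: [0.3275, 0.2868, 0.0188]
tool_rot: [3.142, -0.0, -2.849]
contact_force: [-2.0, 1.2, -1.8]
opening: 0.0301
grip_force: 30.0
```

step_arm(increments=[{"delta_pos": [0,0,0],"dr": [0,0,0],"fingers": 0.2},{"delta_pos": [0,0,0],"dr": [0,0,0],"fingers": 0},{"delta_pos": [0,0,0],"dr": [0,0,0],"fingers": -0.3},{"delta_pos": [0,0,0],"dr": [0,0,0],"fingers": -0.4},{"delta_pos": [0,0,-2],"dr": [0,0,0],"fingers": -0.4}])

```text
time: 20.1
tool_pos: [0.3268, 0.2863, 0.0382]
tool_rot: [-3.141, -0.003, -2.849]
contact_force: [0.8, -0.4, -0.7]
opening: 0.0641
grip_force: 0.0
```

step_arm(increments=[{"delta_pos": [-0.5,-1,-4],"dr": [0,0,0],"fingers": -1},{"delta_pos": [-2,-3,-8],"dr": [0,0,0],"fingers": -1},{"delta_pos": [-3,-5,-10],"dr": [0,0,0],"fingers": -1},{"delta_pos": [-3,-5,-10],"dr": [0,0,0],"fingers": -1},{"delta_pos": [-3,-5,-10],"dr": [0,0,0],"fingers": -1}])

```text
time: 20.72
tool_pos: [0.3698, 0.2475, 0.138]
tool_rot: [3.141, -0.002, -2.849]
contact_force: [-0.3, -0.4, -0.2]
opening: 0.0918
grip_force: 0.0
```

```bash
python3 -c "
from h import *
teal('w8');plan([.47,-.342,.14])
P=viewer.camera_params('wrist');print('small top px',proj(P,(.3274,.2874,.025)).round(1))
im=cv2.imread('pics/w8.png');a=im[80:230,220:500];cv2.imwrite('pics/w8c.png',cv2.resize(a,None,fx=2.8,fy=2.8,interpolation=cv2.INTER_CUBIC))"
```

```text
teal [214. 217.] [81. 78.] [0.3985 0.187 ] 0.0413
teal [ 79. 216.] [95. 83.] [0.4412 0.0555] 0.0467
teal [336. 176.] [74. 73.] [0.327  0.2882] 0.0362
t 20.88 tcp [0.3697 0.2478 0.1379] open 0.092 F [-0.8  0.2 -0.3] grip 0.0
to [ 0.47  -0.342  0.14 ] cm [  7.46 -59.36  -0.19] deg [-0.  -0.1 -0.2]
small top px [335.3 180.3]
```

View pics/w8c.png

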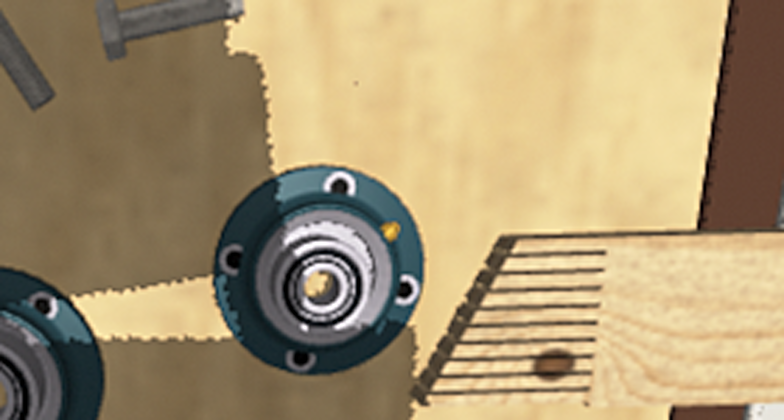

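The small bearing (crop (323,285)) lies in its seat, within about 1.5 mm of concentric. Now the large bearing.

step_arm(increments=[{"delta_pos": [0.6,-5,0],"dr": [0,0,0],"fingers": -1},{"delta_pos": [1.4,-11,0],"dr": [0,0,0],"fingers": -1},{"delta_pos": [2.2,-17,0],"dr": [0,0,0],"fingers": -1},{"delta_pos": [3,-23,0],"dr": [0,0,0],"fingers": -1},{"delta_pos": [3.7,-29,0],"dr": [0,0,0],"fingers": -1}])

```text
time: 21.5
tool_pos: [0.4187, -0.0421, 0.1383]
tool_rot: [3.141, -0.001, -2.848]
contact_force: [0.8, -0.3, -0.0]
opening: 0.0915
grip_force: 0.0
```

step_arm(increments=[{"delta_pos": [0.8,-6,0],"dr": [0,0,0],"fingers": -1},{"delta_pos": [1.6,-12,0],"dr": [0,0,0],"fingers": -1},{"delta_pos": [2.4,-18,0],"dr": [0,0,0],"fingers": -1},{"delta_pos": [3.1,-24,0],"dr": [0,0,0],"fingers": -1},{"delta_pos": [3.8,-30.4,0],"dr": [0,0,0],"fingers": -1}])

```text
time: 22.12
tool_pos: [0.4701, -0.3421, 0.1378]
tool_rot: [3.14, -0.001, -2.848]
contact_force: [0.9, -0.1, -0.3]
opening: 0.0917
grip_force: 0.0
```

step_arm(increments=[{"delta_pos": [0,0,0],"dr": [0,0,0],"fingers": -1},{"delta_pos": [0,0,0],"dr": [0,0,0],"fingers": -1},{"delta_pos": [0,0,0],"dr": [0,0,0],"fingers": -1},{"delta_pos": [0,0,0],"dr": [0,0,0],"fingers": -1},{"delta_pos": [0,0,0],"dr": [0,0,0],"fingers": -1}])

```text
time: 22.75
tool_pos: [0.4702, -0.3403, 0.1391]
tool_rot: [-3.141, 0.0, -2.848]
contact_force: [0.5, -0.8, 0.1]
opening: 0.092
grip_force: 0.0
```

```bash
python3 -c "
from h import *
c=bear('w9',(.454,-.347),.025,.021)
c=bear('w9',c[:2],.024,.021)
plan([c[0],c[1],.06])"
```

```text
guess px [279. 191.] dark 628 (280, 192) 23.5 -> [ 0.454  -0.3461  0.021 ] r 0.0219
crop org 179 116
guess px [280. 192.] dark 631 (280, 192) 23.6 -> [ 0.454  -0.3461  0.021 ] r 0.022
crop org 180 116
t 22.95 tcp [ 0.47   -0.3408  0.1389] open 0.0919 F [-0.2  0.7 -0.6] grip 0.0
to [ 0.454  -0.3461  0.06  ] cm [ 1.69 -0.04  7.89] deg [-0.   0.  -0.2]
```

View pics/w9c.png

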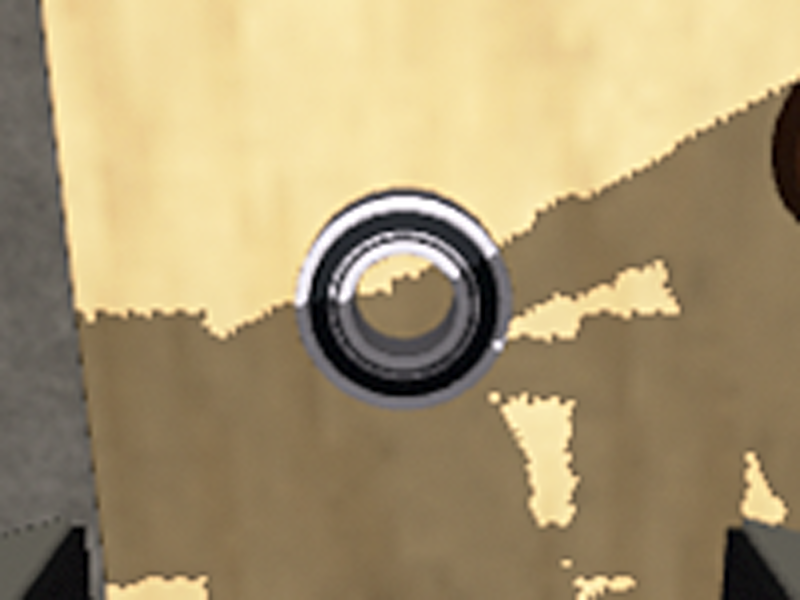

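The clean large bearing with black seals is at px (280,192) → (0.454,-0.346). The scrap is well off to the right.

step_arm(increments=[{"delta_pos": [0.8,0,2],"dr": [0,0,0],"fingers": -1},{"delta_pos": [1.6,0,5],"dr": [0,0,0],"fingers": -1},{"delta_pos": [1.65,0,8],"dr": [0,0,0],"fingers": -0.8},{"delta_pos": [1.65,0,10],"dr": [0,0,0],"fingers": -0.8},{"delta_pos": [1.65,0,10],"dr": [0,0,0],"fingers": -0.8}], newtons=40)

```text
time: 23.58
tool_pos: [0.4533, -0.345, 0.0374]
tool_rot: [3.139, -0.002, -2.849]
contact_force: [0.3, 0.1, -0.1]
opening: 0.0824
grip_force: 0.0
```

```bash
python3 -c "
from h import *
for i in range(2): viewer.read_camera('top');plan([.454,-.3462,.0145])"
```

```text
t 23.62 tcp [ 0.454  -0.3456  0.0386] open 0.0829 F [ 0.5 -0.5 -0.4] grip 0.0
to [ 0.454  -0.3462  0.0145] cm [ 0.02 -0.06  2.41] deg [ 0.1 -0.  -0.2]
t 23.68 tcp [ 0.4545 -0.346   0.0394] open 0.0826 F [-0.2 -0.2 -0.3] grip 0.0
to [ 0.454  -0.3462  0.0145] cm [ 0.05 -0.01  2.49] deg [-0.   0.  -0.2]
```

step_arm(increments=[{"delta_pos": [0,0,1],"dr": [0,0,0],"fingers": -0.8},{"delta_pos": [0,0,2],"dr": [0,0,0],"fingers": -0.8},{"delta_pos": [0,0,2.5],"dr": [0,0,0],"fingers": -0.8},{"delta_pos": [0,0,2.5],"dr": [0,0,0],"fingers": -0.5},{"delta_pos": [0,0,2.5],"dr": [0,0,0],"fingers": -0.2}])

```text
time: 24.3
tool_pos: [0.4543, -0.3458, 0.0139]
tool_rot: [-3.141, 0.0, -2.849]
contact_force: [0.5, 0.6, 0.2]
opening: 0.0676
grip_force: 0.0
```

step_arm(increments=[{"delta_pos": [0,0,0],"dr": [0,0,0],"fingers": 0.2},{"delta_pos": [0,0,0],"dr": [0,0,0],"fingers": 1},{"delta_pos": [0,0,0],"dr": [0,0,0],"fingers": 1},{"delta_pos": [0,0,0],"dr": [0,0,0],"fingers": 1},{"delta_pos": [0,0,0],"dr": [0,0,0],"fingers": 1}])

```text
time: 24.92
tool_pos: [0.4543, -0.3458, 0.014]
tool_rot: [-3.141, 0.0, -2.849]
contact_force: [-0.1, 0.9, 2.7]
opening: 0.0506
grip_force: 40.0
```

step_arm(increments=[{"delta_pos": [0,0,-1],"dr": [0,0,0],"fingers": 1},{"delta_pos": [0,0,-5],"dr": [0,0,0],"fingers": 1},{"delta_pos": [0,0,-10],"dr": [0,0,0],"fingers": 1},{"delta_pos": [-1,4,-12],"dr": [0,0,0],"fingers": 1},{"delta_pos": [-2.6,9.6,-12],"dr": [0,0,0],"fingers": 1}])

```text
time: 25.55
tool_pos: [0.4521, -0.2468, 0.136]
tool_rot: [-3.138, 0.003, -2.851]
contact_force: [0.1, 0.8, -2.6]
opening: 0.0503
grip_force: 40.0
```

step_arm(increments=[{"delta_pos": [-1.6,5.8,0],"dr": [0,0,0],"fingers": 1},{"delta_pos": [-3.2,11.6,0],"dr": [0,0,0],"fingers": 1},{"delta_pos": [-4.8,17.4,0],"dr": [0,0,0],"fingers": 1},{"delta_pos": [-6.4,23.2,0],"dr": [0,0,0],"fingers": 1},{"delta_pos": [-8,29,0],"dr": [0,0,0],"fingers": 1}])

```text
time: 26.18
tool_pos: [0.4439, 0.0563, 0.1343]
tool_rot: [-3.141, 0.001, -2.849]
contact_force: [1.6, -0.7, -1.4]
opening: 0.0503
grip_force: 40.0
```

step_arm(increments=[{"delta_pos": [0,0,1],"dr": [0,0,0],"fingers": 1},{"delta_pos": [0,0,3],"dr": [0,0,0],"fingers": 1},{"delta_pos": [0,0,5],"dr": [0,0,0],"fingers": 1},{"delta_pos": [0,0,6],"dr": [0,0,0],"fingers": 1},{"delta_pos": [0,0,6],"dr": [0,0,0],"fingers": 1}])

```text
time: 26.8
tool_pos: [0.444, 0.054, 0.0735]
tool_rot: [3.141, -0.001, -2.85]
contact_force: [0.8, 0.2, -2.1]
opening: 0.0504
grip_force: 40.0
```

```bash
python3 -c "
from h import *
for i in range(2): viewer.read_camera('top');plan([.4428,.0546,.023])"
```

```text
t 26.85 tcp [0.4444 0.0541 0.074 ] open 0.0503 F [-0.  -0.  -1.5] grip 40.0
to [0.4428 0.0546 0.023 ] cm [0.14 0.1  5.1 ] deg [ 0.  -0.  -0.2]
t 26.9 tcp [0.4447 0.0542 0.0743] open 0.0508 F [ 0.3  0.5 -1.7] grip 40.0
to [0.4428 0.0546 0.023 ] cm [0.17 0.1  5.13] deg [-0.   0.  -0.2]
```

step_arm(increments=[{"delta_pos": [0.2,0.1,1.5],"dr": [0,0,0],"fingers": 1},{"delta_pos": [0.2,0.1,3],"dr": [0,0,0],"fingers": 1},{"delta_pos": [0.2,0.1,4],"dr": [0,0,0],"fingers": 1},{"delta_pos": [0.2,0.1,4.6],"dr": [0,0,0],"fingers": 1},{"delta_pos": [0.2,0.1,4.8],"dr": [0,0,0],"fingers": 1}])

```text
time: 27.52
tool_pos: [0.4422, 0.0549, 0.0258]
tool_rot: [3.142, 0.0, -2.849]
contact_force: [-0.9, 0.0, -1.6]
opening: 0.0505
grip_force: 40.0
```

step_arm(increments=[{"delta_pos": [0,0,0.1],"dr": [0,0,0],"fingers": 1},{"delta_pos": [0,0,0.2],"dr": [0,0,0],"fingers": 1},{"delta_pos": [0,0,0.3],"dr": [0,0,0],"fingers": 1},{"delta_pos": [0,0,0.3],"dr": [0,0,0],"fingers": 1},{"delta_pos": [0,0,0.3],"dr": [0,0,0],"fingers": 1}])

```text
time: 28.15
tool_pos: [0.4421, 0.0549, 0.0229]
tool_rot: [3.142, 0.0, -2.849]
contact_force: [0.7, -0.2, -2.2]
opening: 0.0506
grip_force: 40.0
```

It is free of contact, about 1 mm above the floor. I lower it slightly and release.

step_arm(increments=[{"delta_pos": [0,0,0.07],"dr": [0,0,0],"fingers": 1},{"delta_pos": [0,0,0.07],"dr": [0,0,0],"fingers": 0},{"delta_pos": [0,0,0.05],"dr": [0,0,0],"fingers": -0.4},{"delta_pos": [0,0,0],"dr": [0,0,0],"fingers": -0.8},{"delta_pos": [0,0,0],"dr": [0,0,0],"fingers": -0.8}])

```text
time: 28.78
tool_pos: [0.4422, 0.0549, 0.023]
tool_rot: [-3.142, 0.0, -2.849]
contact_force: [0.0, 0.1, 0.2]
opening: 0.076
grip_force: 0.0
```

step_arm(increments=[{"delta_pos": [0,0,-2],"dr": [0,0,0],"fingers": -0.8},{"delta_pos": [0,0,-5],"dr": [0,0,0],"fingers": -1},{"delta_pos": [-1,0,-10],"dr": [0,0,0],"fingers": -1},{"delta_pos": [-3,6,-14],"dr": [0,0,0],"fingers": -1},{"delta_pos": [-4,12,-14],"dr": [0,0,0],"fingers": -1}])

```text
time: 29.4
tool_pos: [0.4487, 0.1734, 0.1648]
tool_rot: [-3.141, 0.006, -2.852]
contact_force: [0.0, 0.4, -1.3]
opening: 0.0921
grip_force: 0.0
```

step_arm(increments=[{"delta_pos": [0,0,0],"dr": [0,0,0],"fingers": -1},{"delta_pos": [0,0,0],"dr": [0,0,0],"fingers": -1},{"delta_pos": [0,0,0],"dr": [0,0,0],"fingers": -1},{"delta_pos": [0,0,0],"dr": [0,0,0],"fingers": -1},{"delta_pos": [0,0,0],"dr": [0,0,0],"fingers": -1}])

```text
time: 30.02
tool_pos: [0.4468, 0.1717, 0.1619]
tool_rot: [3.142, -0.0, -2.85]
contact_force: [-0.8, -0.4, 0.1]
opening: 0.092
grip_force: 0.0
```

```bash
python3 -c "
from h import *
teal('w10');plan([.43,.18,.16])
P=viewer.camera_params('wrist')
for g in [(.4428,.0546,.029),(.399,.1866,.027),(.3272,.2878,.025)]: print(proj(P,g).round(1))
im=cv2.imread('pics/w10.png');a=im[60:240,100:480]
s=viewer.read_camera('side')[:,:,::-1];b=s[150:210,210:290]
cv2.imwrite('pics/w10c.png',np.vstack([cv2.resize(a,(600,284),interpolation=cv2.INTER_CUBIC),cv2.resize(b,(600,316)if 0 else (416,312),interpolation=cv2.INTER_CUBIC)]) if 0 else np.vstack([cv2.resize(a,(640,303),interpolation=cv2.INTER_CUBIC),cv2.resize(s[150:215,200:340],(640,297),interpolation=cv2.INTER_CUBIC)]))"
```

```text
teal [168. 167.] [44. 44.] [0.447  0.0482] 0.0234
teal [308. 159.] [77. 78.] [0.399  0.1867] 0.0411
teal [171. 165.] [89. 87.] [0.4429 0.0545] 0.0463
teal [427. 121.] [74. 75.] [0.3276 0.2876] 0.0366
t 30.18 tcp [0.4468 0.1721 0.162 ] open 0.0917 F [ 0.3  0.7 -0.5] grip 0.0
to [0.43 0.18 0.16] cm [1.38 1.24 0.2 ] deg [ 0.  -0.  -0.2]
[167.2 167.8]
[309.1 163.5]
[433.5 121.2]
```

View pics/w10c.png

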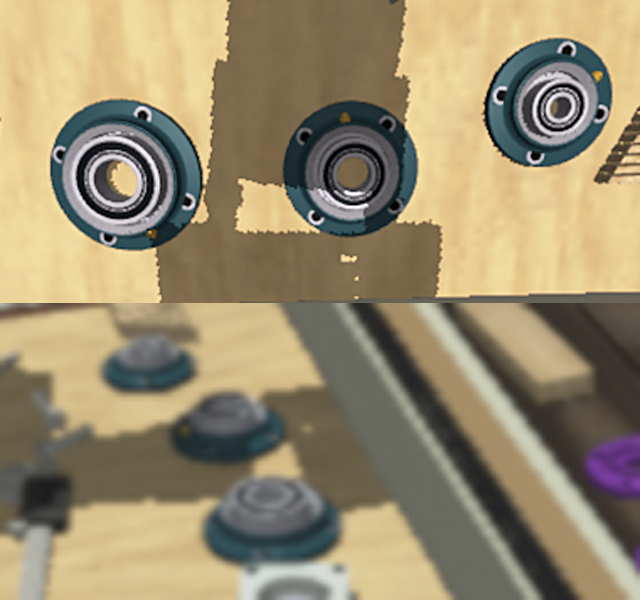

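All three bearings sit in their housings: large (168,167), medium (308,161), small (432,123). The small one is about 2 px off centre, so I triangulate its height from a second, closer view.

```bash
cat >> h.py <<'E'
def rings(im,P):
    out=[]
    for X,R in [((.4428,.0546,.029),.026),((.399,.1866,.027),.021),((.3275,.2876,.025),.016)]:
        p=proj(P,X);f=296/np.linalg.norm(np.array(P['T'])[:3,3]-X);s=8
        w=int(R*f*1.5);x0,y0=int(p[0])-w,int(p[1])-w
        if x0<0 or y0<0: out.append(None);continue
        g=cv2.resize(im[y0:y0+2*w,x0:x0+2*w].max(2),None,fx=s,fy=s,interpolation=cv2.INTER_CUBIC)
        yy,xx=np.mgrid[:g.shape[0],:g.shape[1]];m=(g<60)&(np.hypot(xx-w*s,yy-w*s)<R*f*s*1.1)
        cs=max(cv2.findContours(m.astype(np.uint8),cv2.RETR_EXTERNAL,cv2.CHAIN_APPROX_NONE)[0],key=cv2.contourArea)
        e=cv2.fitEllipse(cv2.convexHull(cs));out.append(((e[0][0]+.5)/s-.5+x0,(e[0][1]+.5)/s-.5+y0,max(e[1])/s/f/2,min(e[1])/max(e[1])))
    return out
E
python3 -c "
from h import *
import pickle
P=viewer.camera_params('wrist');r=rings(cv2.imread('pics/w10.png'),P);print(np.round([x for x in r if x],3).tolist());pickle.dump((P,r),open('v1.pkl','wb'))"
```

```text
[[167.918, 166.793, 0.026, 0.896], [309.864, 162.992, 0.019, 0.973], [432.629, 122.907, 0.016, 0.9]]
```

step_arm(increments=[{"delta_pos": [2,5,1],"dr": [0,0,0],"fingers": -1},{"delta_pos": [3,9,2],"dr": [0,0,0],"fingers": -1},{"delta_pos": [4,13,3],"dr": [0,0,0],"fingers": -1},{"delta_pos": [4,13,3],"dr": [0,0,0],"fingers": -1},{"delta_pos": [4,13,3],"dr": [0,0,0],"fingers": -1}])

```text
time: 30.85
tool_pos: [0.3712, 0.2852, 0.1322]
tool_rot: [-3.141, 0.0, -2.848]
contact_force: [-0.2, -0.4, 0.2]
opening: 0.0924
grip_force: 0.0
```

```bash
python3 -c "
from h import *
import pickle
teal('w11')
P=viewer.camera_params('wrist');im=viewer.read_camera('wrist')[:,:,::-1].copy();r2=rings(im,P);P1,r1=pickle.load(open('v1.pkl','rb'))
M=lambda P:np.array(P['K'])@np.linalg.inv(np.array(P['T']))[:3]
for a,b in zip(r1,r2):
    if a is None or b is None: continue
    X=cv2.triangulatePoints(M(P1),M(P),np.array(a[:2]),np.array(b[:2]));X=(X[:3]/X[3]).ravel();print(np.round(b,3),X.round(4),proj(P1,X)-a[:2])
x,y=proj(P,(.3275,.2876,.02)).astype(int);a=im[y-50:y+50,x-60:x+60];cv2.imwrite('pics/w11c.png',cv2.resize(a,None,fx=5,fy=5,interpolation=cv2.INTER_CUBIC))
"
```

```text
teal [177. 205.] [84. 81.] [0.3983 0.1873] 0.0415
teal [300. 166.] [75. 76.] [0.327  0.2885] 0.0361
[1.71713e+02 2.09977e+02 2.00000e-02 8.84000e-01] [0.3983 0.1873 0.027 ] [0.01410608 0.04141061]
[2.97592e+02 1.68848e+02 1.30000e-02 9.85000e-01] [0.329  0.2873 0.0259] [0.0213201  0.06236946]
```

View pics/w11c.png

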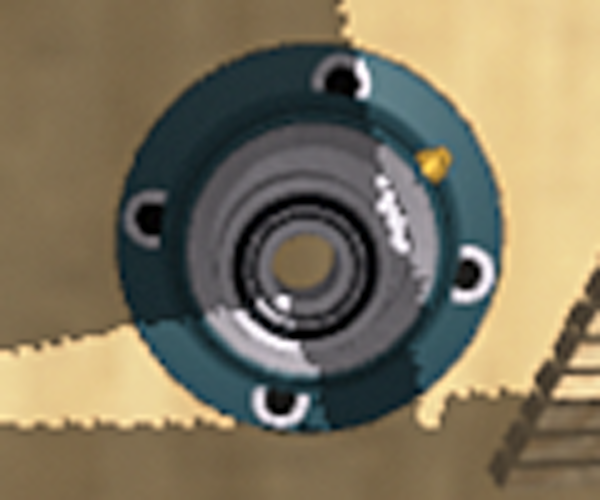

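The triangulated top heights are 0.027 m for the medium (expected 0.027) and 0.026 m for the small (expected 0.025). The small bearing is about 1.7 mm off centre, well within 5 mm. The crop shows it lying level in its seat, so I hand in.

```bash
python3 -c "
from cell import robot
print(robot.hand_in())"
```

```text
the job is handed in; nothing more can be done
None
```

I handed the job in at about 31 s of robot time. All three bearings look seated in their own housings, but the hand-in returned no verdict. The small one measured about 1.7 mm off centre, the large one was checked in a single wrist view only, and the scrap bearing was never touched.

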